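# Demould tube adapters, try them on the gauge pin and sort them

### The arm

A 7-joint arm with a two-finger parallel gripper is mounted at the origin on the work surface. World frame = base frame: x ahead of the robot, y to its left, z up, the work surface at z = 0. Lengths are in mm, angles in rad, forces in N, time in s.
With the tool pointing down it reaches from about 400 to 875 mm from the base axis. Payload 19.3 kg.
Tool frame: the origin (TCP) lies at the very end of the fingers, on their centre line; the grasp point (between the pads) lies 19 mm behind it (grip_point_offset is the z of the grasp point in the tool frame, in mm); z points along the fingers, y is the line along which they close (so a half turn about z gives the same grasp; the last joint's range is limited). The gripper opens to 85 mm and grips with 20 to 120 N. Pads are 22 mm wide; open, the fingers measure 114 mm over their backs; the gripper's body (76 mm by 85 mm) begins 54 mm behind the grasp point. The pads swing forward as they close: fully open they stand 13 mm farther back than shut.
Start: joints at [1.154, 0.521, -0.036, 1.599, 0.021, 1.021, -0.113], TCP at [212.403, -587.792, 231.291] pointing down, gripper open.
Joint ranges: [-2.91, 2.91], [-0.3, 2.13], [-1.5, 1.42], [0.17, 2.43], [-1.26, 4.41], [0.16, 1.93], [-2.52, 2.52]. Speed limits (rad/s): [1.89, 1.89, 2.39, 2.39, 3.01, 3.01, 3.01].

### API

Orientations are given as a 3x3 rotation matrix whose columns are the frame's x, y, z axes.
In Python, from workcell import movep, movel, goto_joints, open_gripper, clamp, wait, inverse_kinematics, read_state, camera, PlanningError, finish_job, grip_point_offset gives the robot as it stands. Calls block until the motion is done:
- movep(position, orientation): joint-space move of the TCP to a pose.
- movel(position, frame=None, max_speed=150, guard=None): straight line of the TCP; frame=None keeps the orientation; max_speed is the mean speed in mm/s. With guard (N) it stops when the force on the tool has changed by that much, and returns True; else False.
- goto_joints(angles): joint-space move.
- open_gripper() and clamp(): open the fingers fully, or close them until they stop; the grip force is fixed at half the most.
- wait(seconds).
- inverse_kinematics(position, orientation): joint angles nearest the present ones, or None.
- read_state(): the state.
- camera(name): name is "scene" or "top"; returns a dict with "image" (480x640x3 uint8, blue, green, red), "range_z" (480x640 float32, mm along the optical axis (not along the pixel's ray), 0 where there is no reading), "fx", "fy", "cx", "cy" (pixels), "dist_coeffs" ([k1, k2, p1, p2, k3] as OpenCV has them; the pictures are not rectified), "cam_to_world" (4x4, takes a point from camera to world coordinates). Camera axes: x right, y up, looking along -z (the intrinsics and any distortion apply to the point x, -y, -z); pixel columns grow to the right and rows downward; lengths in mm; the calibration is good to about 2 mm. A picture is of the moment at which its call begins.
A pose or a line that the arm cannot do raises PlanningError and nothing moves.
- finish_job(): hands the job in; it is judged then, once.
The state is a dict: "time": time; "qpos": joint angles; "qvel": joint speeds; "joint_efforts": joint torques, N m; "eef_pos": TCP position; "tool_rot": TCP orientation; "ft_force": force on the tool from outside, world axes, zero at the start; "torque": the same for the moment, N m; "finger_gap": finger opening in mm; "gripper_force": force on a finger pad.
Only numpy, scipy, OpenCV 4.12 (cv2) and the standard library are available. Lean on these libraries where they do the work, as an engineer would, in place of code of your own. Each camera call takes 0.05 s, during which the arm holds its last target. There are 200 camera calls.

### The job

Lift every freshly cast tube adapter out of the open mould and slide each, mouth down and without forcing it, onto a pin of its own on the steel gauge, until all of them are on pins together. Then sort them: stand each one that went all the way down to the bar upright in the white clean box, and put each one that stuck part-way in the red reject tray. Last, close the lid of the clean box; leave the flask, the jar and the tub alone.

Things in the scene. Friction and masses are not known exactly. Their poses are not given: they have to be found in the camera images.
- adapter_a_mid (a point): adapter A: teal resin cup, mouth down, 32 mm outside diameter, 54 mm long, 45 g. Point: its centre, 27 mm above the mouth's rim; z its axis, up while it stands. Mouth 18 mm wide, bore 48 mm deep, 18 mm wide throughout if sound; in some the bore has shrunk to 14 mm from 20 mm inside the mouth on, unseen from outside; which ones is unknown. None if absent or held
- adapter_b_mid (a point): adapter B: just like adapter A to look at; this point is its centre, 27 mm above the rim of its mouth
- adapter_c_mid (a point): adapter C: just like adapter A to look at; this point is its centre, 27 mm above the rim of its mouth
- adapter_d_mid (a point): adapter D: just like adapter A to look at; this point is its centre, 27 mm above the rim of its mouth
- adapter_e_mid (a point): adapter E: just like adapter A to look at; this point is its centre, 27 mm above the rim of its mouth
- adapter_f_mid (a point): adapter F: just like adapter A to look at; this point is its centre, 27 mm above the rim of its mouth
- mould: lower half of the aluminium casting mould, fixed, 150 (its x) by 205 (its y) by 24 mm high, origin at the centre of its underside. Six round cavities, 38 mm wide, 16 mm deep, at x = +-37.5 mm and y = -68, 0, +68 mm; 3 or 4 of them hold a loose adapter whose upper 38 mm stand clear, to be lifted straight out
- gauge: go-gauge, fixed: a steel bar 60 mm (its x) by 240 mm (its y), 12 mm high, with a row of four upright steel pins along its y, 58 mm apart. Origin at the centre of its underside, z up
- pin_0 (a point): on the axis of the first gauge pin, at the top of the bar, where the pin begins. Each pin is 16 mm in diameter and rises 44 mm above this point, its last 4 mm tapering to 11 mm. A sound adapter slides down until its mouth rests on the bar (its centre 27 mm above this point); a shrunken one stops about 22 mm higher and stays there, leaning a little
- pin_1 (a point): the same point of gauge pin 2, 58 mm further along the gauge's y
- pin_2 (a point): the same point of gauge pin 3, 116 mm further along the gauge's y
- pin_3 (a point): the same point of gauge pin 4, 174 mm further along the gauge's y
- clean_box: white box, fixed to the bench, 170 mm (its x) by 205 mm (its y) by 68 mm high, walls and floor 4 mm, open at the top; origin at the centre of its underside. A clear lid is hinged along its far (+x) rim
- lid (a joint): angle of the clear lid of the clean box: 0 = shut, flat on the box; it starts open past upright (1.6 to 1.85; stop at 1.9) on a stiff hinge and stays where it is left; moving its front edge takes 1 to 2 N
- lid_handle (a point): top of the blue knob on the lid, 35 mm out from the lid's outer face, on its middle line, 30 mm from the lid's front edge and 140 mm from the hinge
- lid_hinge (a point): middle of the lid's hinge line, at the far upper rim of the clean box (same axes as the lid: x points from the front edge to the hinge, z out of its outer face). The lid is a plate 170 by 205 mm, 5 mm thick, starting at the hinge line
- reject_tray: loose red tray on the bench, 160 mm (its x) by 190 mm (its y) by 32 mm high, walls and floor 4 mm, 450 g; origin at the centre of its underside
- flask: bystander: glass conical flask, 62 mm wide, 102 mm high, origin at the centre of its underside; stays where it is
- jar: bystander: glass jar with steel lid, 68 mm wide, 85 mm high, origin at the centre of its underside; stays where it is
- tub: bystander: white plastic tub, 96 mm wide, 85 mm high, origin at the centre of its underside; stays where it is
There are look-alikes about, which are no part of the job. What is shaped like the part that bears adapter_e_mid but orange, pink or yellow is not meant.

How it is judged:
By the outcome, as a careful person would: the job done as asked, in the order asked, and still so for the second after the job is handed in, with the robot touching nothing.
Of adapter_a, adapter_b, adapter_c, adapter_d, adapter_e, adapter_f only 3 to 4 are there at a start; the rules pass over those that are not, and their reading is None.
At some moment in a run one of reject_tray may be knocked a few centimetres aside while the robot is not near it.
Once in a run the grip may slacken for a moment while it holds something.
It also fails if it takes over 210 s, if anything falls off the work surface, if the arm or the gripper's body presses on something with over 40 N, if the wrist force passes 120 N, or if a joint passes its speed limit or range.

## Working session

There is one attempt and no reset: what is moved stays moved. The work goes in short steps, each a Python script; the robot and the scene stay as the last script left them, time stands still between calls to the robot, and variables do not carry over. Pictures are saved under pics/ and viewed, at most 14 in all, crops included, and the job is handed in when it is done.

```bash
mkdir -p pics; cat > h.py <<'E'
import numpy as np, cv2
from workcell import *
def pts(c,px,z=None):
    """pixels -> world; z=None uses depth, else ray onto plane z"""
    px=np.asarray(px,float).reshape(-1,2)
    K=np.array([[c['fx'],0,c['cx']],[0,c['fy'],c['cy']],[0,0,1]])
    u=cv2.undistortPoints(px.reshape(-1,1,2),K,np.array(c['dist_coeffs'],float)).reshape(-1,2)
    d=np.c_[u[:,0],-u[:,1],-np.ones(len(u))]
    T=np.array(c['cam_to_world']); w=d@T[:3,:3].T; o=T[:3,3]
    if z is None: s=c['range_z'][px[:,1].astype(int),px[:,0].astype(int)].astype(float)
    else: s=(z-o[2])/w[:,2]
    return o+w*s[:,None]
def cloud(c):
    v,u=np.mgrid[0:480,0:640]
    P=pts(c,np.c_[u.ravel(),v.ravel()]).reshape(480,640,3)
    P[c['range_z']<=0]=np.nan
    return P
E
python3 - <<'E'
from h import *
import pickle
print(grip_point_offset, read_state())
for n in("scene","top"):
    c=camera(n); pickle.dump(c,open(n+'.pkl','wb')); cv2.imwrite(f'pics/{n}0.png',c['image'])
    print(n,c['fx'],c['cx'],c['cy'],c['dist_coeffs'],np.round(c['cam_to_world'],3).tolist())
E
```

```text
-18.700000000000003 {'time': 0.0, 'qpos': array([ 1.15382038,  0.52204442, -0.03633621,  1.59999437,  0.02120113,
        1.02109394, -0.11284822]), 'qvel': array([-0.00022448, -0.00022322, -0.00071925, -0.00032747,  0.00051931,
       -0.00045864, -0.0005667 ]), 'joint_efforts': array([-1.43441866e-06, -9.27120066e+01,  1.98001854e+00, -3.69936347e+01,
        1.78049400e-02,  8.12349172e-03, -3.97725569e-05]), 'eef_pos': array([ 212.27361937, -587.49232425,  230.71156415]), 'tool_rot': array([[ 9.40490397e-01,  3.39819948e-01, -4.65622263e-04],
       [ 3.39820258e-01, -9.40489806e-01,  1.05704202e-03],
       [-7.87090277e-05, -1.15236575e-03, -9.99999333e-01]]), 'ft_force': array([ 0.02622322, -0.05134991, -0.40474936]), 'torque': array([-0.0212434 , -0.03177449,  0.02213185]), 'gripper_force': 0.0, 'finger_gap': 85.39766223541704}
scene 461.3611099123826 320.9507903431321 235.44215022238694 [-0.07410477  0.          0.          0.          0.        ] [[-0.756, -0.402, 0.517, 1016.362], [0.655, -0.451, 0.606, 471.3], [-0.011, 0.797, 0.604, 537.086], [0.0, 0.0, 0.0, 1.0]]
top 508.16168159983806 324.6459793307688 245.01387315449566 [-0.05410437  0.          0.          0.          0.        ] [[0.027, 0.994, -0.108, 483.898], [-1.0, 0.027, 0.005, -11.279], [0.008, 0.108, 0.994, 1205.898], [0.0, 0.0, 0.0, 1.0]]
```

View pics/scene0.png

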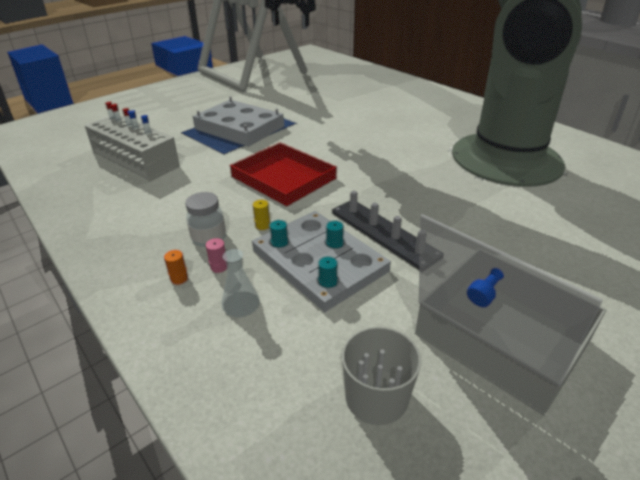

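View pics/top0.png

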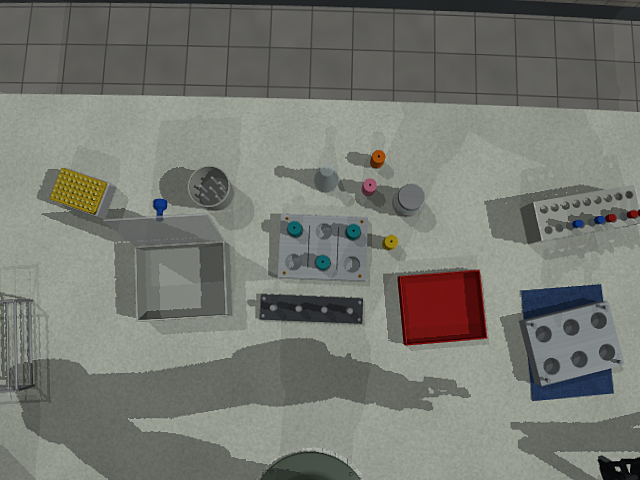

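Scene view: teal adapters at (279,233), (335,235) and (328,272) in the mould. In the top view they are at (294,229), (353,231) and (322,262). Things that could be mistaken for them in the top view: orange (378,158), pink (370,186) and yellow (390,242) cups, which are excluded by colour. The other mould-like block at (571,343) and the rack at (585,215) are the wrong place, and the mould is the block at (323,248) holding the teal cups. The gauge is the dark bar at (311,309), the clean box is at (182,280) and the tray is at (441,306).

```bash
cat > m.py <<'E'
from h import *
import pickle
def mask(c,lo,hi): return cv2.inRange(cv2.cvtColor(c['image'],cv2.COLOR_BGR2HSV),lo,hi)
def blobs(m,a=12):
    n,l,s,ce=cv2.connectedComponentsWithStats(m)
    return [(l==i) for i in range(1,n) if s[i,4]>=a]
def teal(c):
    P=cloud(c); return P,blobs(mask(c,(80,90,40),(100,255,255)),30)
def rect(xy):
    (cx,cy),(w,h),a=cv2.minAreaRect(xy.astype(np.float32)); return np.round([cx,cy,w,h,a],1)
E
python3 - <<'E'
from m import *
C={n:pickle.load(open(n+'.pkl','rb')) for n in('scene','top')}
for n,c in C.items():
    P,B=teal(c)
    for b in B:
        q=P[b]; z=np.nanpercentile(q[:,2],95); t=q[q[:,2]>z-6]
        print(n,'teal',b.sum(),'ztop',round(z,1),'cxy',np.round(np.nanmean(t[:,:2],0),1),'minmax mid',np.round((np.nanmin(t,0)+np.nanmax(t,0))/2,1))
    # table check
    g=P[200:420]; print('table z',np.nanmedian(P[np.abs(P[...,2])<10][:,2]))
c=C['top'];P=cloud(c)
def reg(r0,r1,c0,c1,zl,zh):
    m=np.zeros((480,640),bool); m[r0:r1,c0:c1]=1
    return m&(P[...,2]>zl)&(P[...,2]<zh)
# gauge bar by darkness
m=mask(c,(0,0,0),(179,90,75)); s=np.zeros_like(m); s[290:328,250:370]=m[290:328,250:370]
s=cv2.morphologyEx(s,cv2.MORPH_CLOSE,np.ones((9,9)))
ys,xs=np.nonzero(s); print('gauge dark',rect(pts(c,np.c_[xs,ys],12)[:,:2]))
pm=reg(285,330,250,370,30,70)
for b in blobs(pm.astype(np.uint8),3): print('pin top',b.sum(),np.round(np.nanmean(P[b],0),1),'zmax',P[b][:,2].max(), np.argwhere(b).mean(0))
print('mould',rect(P[reg(205,290,265,380,17,30)][:,:2]))
print('box',rect(P[reg(235,330,120,240,60,76)][:,:2]))
print('tray',rect(P[reg(260,355,385,500,25,40)][:,:2]))
r=mask(c,(0,120,60),(8,255,255)); r[:, :385]=0; r[:,500:]=0; r[:260]=0
k=[b for b in blobs(r,500)]; ys,xs=np.nonzero(k[0]); print('tray red z32',rect(pts(c,np.c_[xs,ys],32)[:,:2]))
for nm,(a,b_,d,e) in dict(flask=(150,200,305,345),jar=(175,225,390,432),tub=(160,215,182,235)).items():
    print(nm,rect(P[reg(a,b_,d,e,60,120)][:,:2]) if reg(a,b_,d,e,60,120).any() else None)
# knob both views
for n,cc in C.items():
    Q=cloud(cc); b=mask(cc,(105,150,50),(130,255,255)); 
    for k in blobs(b,30):
        ij=np.argwhere(k).mean(0); print(n,'blue',ij.round(0),np.round(np.nanmedian(Q[k],0),1))
# scene pins
c=C['scene'];P=cloud(c)
for b in blobs(reg(180,265,325,445,30,70).astype(np.uint8),4): print('scene hi',b.sum(),np.round(np.nanmean(P[b],0),1),P[b][:,2].max(),np.argwhere(b).mean(0))
im=C['top']['image'][190:340,240:400]; cv2.imwrite('pics/crop.png',cv2.resize(im,None,fx=4.5,fy=4,interpolation=2)[:600])
E
```

```text
scene teal 402 ztop 63.0 cxy [647.8 -77.8] minmax mid [646.5 -79.9  60.5]
scene teal 408 ztop 62.9 cxy [574.8 -10. ] minmax mid [573.5 -12.3  60.5]
scene teal 503 ztop 63.0 cxy [650.1  56.4] minmax mid [648.9  55.1  60.8]
table z 0.2637753243501493
top teal 183 ztop 65.0 cxy [645.7  54. ] minmax mid [645.9  54.4  64.5]
top teal 179 ztop 64.8 cxy [642.4 -80.9] minmax mid [642.9 -80.9  63.3]
top teal 166 ztop 65.4 cxy [569.5 -13. ] minmax mid [570.5 -13.6  63.2]
table z 0.007060305358322694
gauge dark [464.1  10.5 239.4  60.   89.2]
pin top 45 [465.7  96.4  52.9] zmax 61.190711157789565 [306.82222222 272.44444444]
pin top 43 [464.9  39.   53.8] zmax 58.95020741796293 [307.88372093 297.88372093]
pin top 38 [463.8 -18.6  53.9] zmax 57.784284501126876 [309.05263158 323.44736842]
pin top 40 [463.4 -76.1  54.1] zmax 58.58550530962816 [309.925 348.95 ]
mould [606.9 -12.9 205.1 150.3  89.1]
box [519.5 305.3 171.8 205.3   5.4]
tray [ 475.9 -293.7  161.2  190.8    6. ]
tray red z32 [ 475.6 -293.9  159.5  189.8    6. ]
flask [771.6 -16.7  29.1  27.7  86.8]
jar [ 720.1 -208.4   59.5   60.4   59. 
[... 169 characters left out ...]
 207.9]
top blue [205. 160.] [663.  314.  208.7]
top blue [219. 600.] [ 676.  -623.2  119.7]
top blue [223. 577.] [ 665.3 -571.1  119.9]
top blue [292. 562.] [ 520.7 -588.7    2.4]
top blue [385. 574.] [ 297.  -619.9    1.9]
scene hi 103 [467.4 -74.2  44.8] 56.979998470992996 [197.66019417 352.7184466 ]
scene hi 113 [468.1 -16.2  45.6] 57.652159418795975 [209.68141593 373.69911504]
scene hi 123 [468.8  41.8  45.3] 57.486479214833196 [223.28455285 396.35772358]
scene hi 399 [577.8  -7.7  51.8] 64.02791845088262 [232.06015038 333.97744361]
scene hi 43 [472.4  95.5  43.3] 56.620662193861335 [238.30232558 417.86046512]
scene hi 93 [642.5  54.1  62.1] 64.45037044982672 [260.46236559 329.93548387]
```

View pics/crop.png

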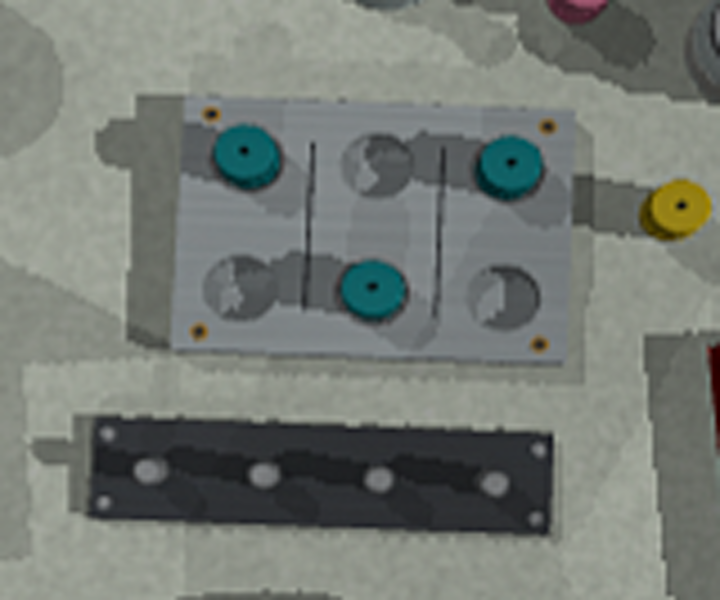

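The crop confirms three teal cups, at crop (246,155), (510,165) and (373,290), sitting in the mould cavities. Their positions match the cavity pattern to about 1 mm. The two cameras differ by about 3 mm, so I use the mean. First I move the near-middle cup.

```bash
cat > r.py <<'E'
from m import *
def R(ang,s=1):
    y=np.array([np.cos(ang),np.sin(ang),0])*s; z=np.array([0,0,-1.]); return np.c_[np.cross(y,z),y,z]
def orient(p,ang):
    q0=read_state()['qpos']; best=None
    for s in(1,-1):
        q=inverse_kinematics(p,R(ang,s))
        if q is not None:
            d=np.abs(np.array(q)-q0).max()
            if best is None or d<best[0]: best=(d,R(ang,s))
    return best[1]
GA=-0.0133; GC=np.array([465.5,10.5]); BA=np.radians(5.4)
ad=dict(A=(647.1,54.8),B=(644.1,-80.4),C=(571.6,-13.0))
def pin(k): return GC+(k-1.5)*58*np.array([-np.sin(GA),np.cos(GA)])
def st(t=''):
    s=read_state(); print(t,'t',round(s['time'],1),'p',s['eef_pos'].round(1),'F',s['ft_force'].round(1),'gap',round(s['finger_gap'],1),'gf',round(s['gripper_force'],1)); return s
def P(xy,z): return np.array([xy[0],xy[1],z],float)
def pick(xy,z,ang=GA,up=150):
    movep(P(xy,up),orient(P(xy,up),ang))
    if movel(P(xy,z),guard=10,max_speed=120): st('pick contact!')
    clamp(); st('clamped'); movel(P(xy,up)); return st('lifted')
def down(xy,z,ang=GA,guard=6,up=150,near=20):
    movep(P(xy,up),orient(P(xy,up),ang)); f=st('above')
    movel(P(xy,z+near)) 
    hit=movel(P(xy,z),guard=guard,max_speed=30); return hit,st('down hit=%s'%hit)
E
python3 - <<'E'
from r import *
pick(ad['C'],32)
hit,s=down(pin(1),35.5,near=50)
E
```

```text
clamped t 4.2 p [571.8 -13.1  32.5] F [-2.3 -0.8  7.9] gap 30.4 gf 59.0
lifted t 5.1 p [571.1 -13.1 149.2] F [-0.9 -0.3 -0.7] gap 30.8 gf 59.3
above t 5.7 p [464.7 -18.7 149.7] F [ 1.   0.4 -0.7] gap 30.6 gf 59.3
down hit=True t 6.9 p [464.5 -18.7  75.7] F [-1.   0.6 -0.8] gap 30.5 gf 59.8
```

```bash
python3 - <<'E'
from r import *
xy=pin(1)
for i in range(3):
    s=read_state(); f0=s['ft_force']
    hit=movel(P(xy,35.5),guard=8,max_speed=20); s=st(hit)
    if not hit or s['eef_pos'][2]<62: break
c=camera('scene'); cv2.imwrite('pics/s1.png',cv2.resize(c['image'][120:280,300:480],None,fx=4,fy=3.7,interpolation=2))
E
```

```text
True t 7.9 p [463.8 -18.8  59.3] F [-1.  -0.5 -0.4] gap 30.5 gf 59.9
```

View pics/s1.png

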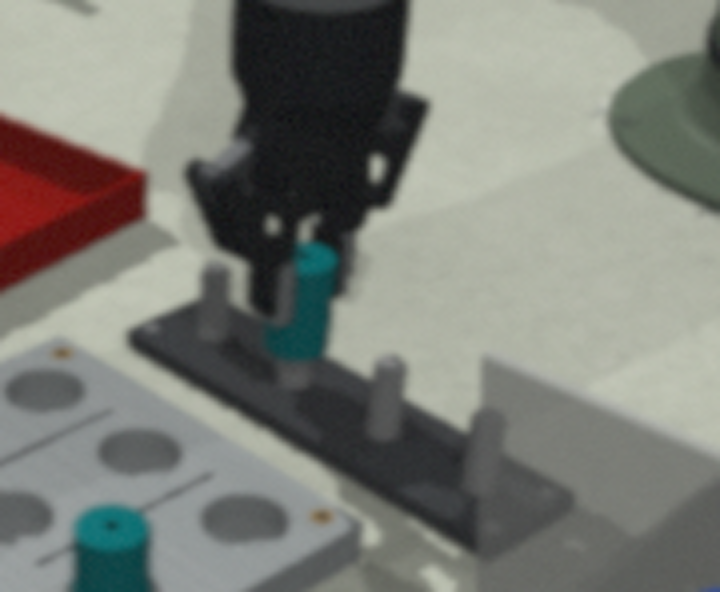

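The crop shows the cup over pin 2 with its rim near crop (298,355), part-way down and possibly tilted. I probe gently to tell a shrunken bore from a jam.

```bash
python3 - <<'E'
from r import *
xy=pin(1)
for d in [(0,0),(1,0),(-1,0),(0,1),(0,-1)]:
    q=xy+np.array(d)
    s=read_state(); movel(P(q,s['eef_pos'][2]+1.5),max_speed=20)
    f0=read_state()['ft_force']
    hit=movel(P(q,35.5),guard=8,max_speed=20); s=st((d,hit,f0.round(1)))
    if not hit: break
E
```

```text
((0, 0), True, array([-5.2, -0.4, -0.1])) t 8.5 p [464.  -18.7  59.2] F [-1.3 -0.5  1.8] gap 30.6 gf 60.8
((1, 0), True, array([-9. , -0.3,  1.6])) t 9.1 p [464.2 -18.8  59.5] F [-1.7 -0.3  1.5] gap 30.4 gf 61.0
((-1, 0), True, array([ 0. , -0.4, -0.3])) t 9.8 p [463.6 -18.7  58.5] F [-2.  -1.1  1.8] gap 30.5 gf 59.9
((0, 1), True, array([-5. , -3.4,  1.1])) t 10.3 p [463.9 -18.3  59. ] F [-0.4 -2.2  2.5] gap 30.7 gf 60.5
((0, -1), True, array([-6. ,  1.8,  2. ])) t 11.0 p [464.1 -19.2  58.9] F [-1.6  1.8  3.2] gap 30.6 gf 60.7
```

It stops at z≈59 whichever way I shift it, so it is shrunken, which would put it at about 58–59. Fx goes to zero at x≈464.5, so I correct the gauge x, release this one and move the other two.

```bash
sed -i 's/465.5,10.5/464.4,10.5/; s/647.1,54.8/646.2,54.8/; s/644.1,-80.4/643.2,-80.4/' r.py
cat >> r.py <<'E'
def release(up=150):
    open_gripper(); p=read_state()['eef_pos']; movel(P(p,up),max_speed=200); st('released')
def topin(xy):
    movep(P(xy,150),orient(P(xy,150),GA)); movel(P(xy,85)); tries=[(0,0)]*3+[(1,0),(-1,0),(0,1),(0,-1)]
    for d in tries:
        q=xy+np.array(d); z=read_state()['eef_pos'][2]
        if z<83: movel(P(q,z+1.5),max_speed=20)
        hit=movel(P(q,36),guard=8,max_speed=25); s=st((d,hit))
        if not hit or s['eef_pos'][2]<39: return s
    return s
E
python3 - <<'E'
from r import *
xy=pin(1); s=read_state(); movel(P(xy,s['eef_pos'][2]+.5),max_speed=20); st('ready'); release()
pick(ad['B'],32); topin(pin(0))
E
```

```text
ready t 11.2 p [464.1 -18.5  59.5] F [-0.8  0.1  2.3] gap 30.3 gf 60.4
released t 12.4 p [464.  -18.7 150.1] F [ 1.2 -0.   0.5] gap 85.2 gf 0.0
clamped t 14.9 p [643.4 -80.4  32.4] F [0.  0.7 5.9] gap 30.1 gf 59.0
lifted t 15.8 p [642.7 -80.5 149. ] F [ 0.5 -0.2 -1.2] gap 30.4 gf 59.2
((0, 0), True) t 18.2 p [462.4 -76.2  58.1] F [-1.8  2.8  1.1] gap 30.1 gf 59.4
((0, 0), True) t 18.8 p [462.8 -76.3  58.7] F [-1.8  1.1  4. ] gap 29.8 gf 59.7
((0, 0), True) t 19.3 p [462.8 -76.3  58.6] F [-0.8  1.2  3.1] gap 30.0 gf 60.2
((1, 0), True) t 19.8 p [462.9 -76.3  58.8] F [-1.9  1.9  3.4] gap 30.2 gf 61.0
((-1, 0), True) t 20.4 p [462.3 -76.2  57.8] F [-0.4  1.2  5.8] gap 29.8 gf 61.3
((0, 1), True) t 20.9 p [462.7 -75.8  58.3] F [-1.6 -1.3  2.9] gap 30.6 gf 61.1
((0, -1), True) t 21.5 p [462.7 -76.7  58.7] F [-1.2  1.6  4.2] gap 30.2 gf 61.2
```

```bash
python3 - <<'E'
from r import *
s=read_state(); movel(P(pin(0)+[-.8,0],s['eef_pos'][2]+.5),max_speed=20); st('ready'); release()
pick(ad['A'],32); topin(pin(3))
E
```

```text
ready t 21.8 p [462.6 -76.5  59.2] F [-0.7 -0.2 -0.4] gap 30.2 gf 60.7
released t 22.9 p [462.4 -76.7 150.1] F [ 0.7 -1.  -0.4] gap 85.5 gf 0.0
clamped t 25.5 p [646.5  54.8  32.3] F [ 0.4 -0.3  5.1] gap 29.7 gf 59.0
lifted t 26.4 p [645.7  54.6 149. ] F [ 0.3  0.1 -0.1] gap 30.3 gf 59.2
((0, 0), True) t 28.5 p [464.9  97.6  75.4] F [-1.5  1.6 -1.4] gap 29.7 gf 59.7
((0, 0), True) t 29.1 p [465.1  97.7  75.6] F [-0.9  2.2 -1.1] gap 29.9 gf 59.8
((0, 0), True) t 30.9 p [464.9  98.   36.2] F [-1.   1.3  7.8] gap 29.7 gf 60.8
```

```bash
python3 - <<'E'
from r import *
release(); movel(P((600,-20),250),max_speed=250); wait(.3)
for n in('scene','top'):
    c=camera(n); P_,B=teal(c)
    for b in B:
        q=P_[b]; z=np.nanpercentile(q[:,2],95); t=q[q[:,2]>z-6]; print(n,b.sum(),round(z,1),np.round((np.nanmin(t,0)+np.nanmax(t,0))/2,1))
    if n=='scene': cv2.imwrite('pics/s2.png',c['image'])
st()
E
```

```text
released t 32.2 p [464.1  97.5 149.2] F [ 0.1 -0.4 -0.5] gap 85.5 gf 0.0
scene 397 88.9 [466.2 -74.8  86.8]
scene 429 89.0 [467.9 -16.   86.7]
scene 248 145.0 [640.4 214.3 195.4]
top 192 68.4 [465.4  97.2  66.4]
top 61 639.2 [473.5 -12.7 641.1]
 t 33.6 p [599.9 -19.8 250. ] F [-0.5  0.3 -0.3] gap 84.8 gf 0.0
```

View pics/s2.png

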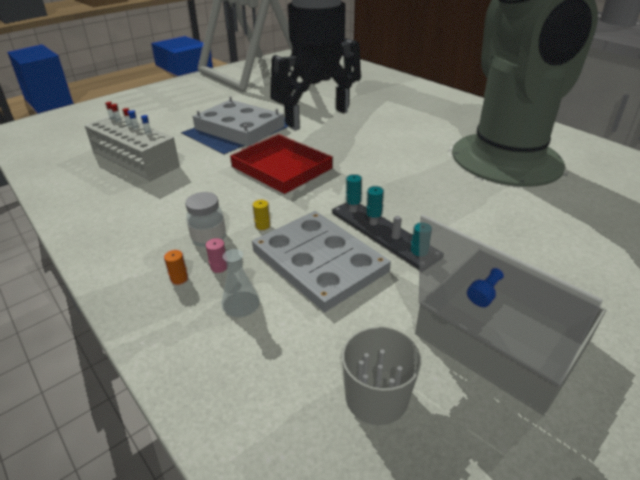

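The view shows cups on pins 1 and 2 standing high at (354,188) and (375,200), and the cup on pin 4 fully down at (421,238). The tops are at 89, 89 and 67 mm. I put the sound one in the clean box and then re-measure the tray.

```bash
python3 - <<'E'
from r import *
pick((464.3,97.5),37)
b=np.array([519.5,305.3])+[1,.5]+ (-10)*np.array([np.cos(BA),np.sin(BA)])
print(b); print(down(b,27.5,ang=BA,guard=6,near=12)[0]); release(200)
movel(P((560,120),250),max_speed=250); wait(.2)
c=camera('top'); r=mask(c,(0,120,60),(8,255,255)); r[:, :385]=0; r[:,510:]=0; r[:250]=0
k=max(blobs(r,500),key=lambda m:m.sum()); ys,xs=np.nonzero(k); print('tray',rect(pts(c,np.c_[xs,ys],32)[:,:2]))
P_,B=teal(c)
for q in B:
    q=P_[q]; print(len(q),np.nanpercentile(q[:,2],95).round(1),np.nanmean(q,0).round(1))
cv2.imwrite('pics/t3.png',c['image'])
E
```

```text
clamped t 36.1 p [464.7  97.5  37.3] F [ 1.1 -0.4  5.4] gap 29.7 gf 59.0
lifted t 37.0 p [463.9  97.3 149.3] F [ 0.8 -0.3 -0.6] gap 30.0 gf 59.8
[510.54438035 304.85891687]
above t 37.8 p [510.2 304.6 149.1] F [ 0.2 -0.7 -0.8] gap 30.1 gf 59.9
down hit=True t 39.1 p [511.3 305.   29. ] F [ 0.5 -0.9  1.9] gap 29.6 gf 60.8
True
released t 40.7 p [510.3 304.3 198.9] F [-0.4 -0.6 -0.1] gap 85.4 gf 0.0
tray [ 449.2 -334.8  159.3  191.     6.3]
80 60.4 [506.6 308.6  55.4]
164 91.4 [465.4 -19.9  93.4]
185 92.0 [462.3 -76.5  81.8]
```

View pics/t3.png

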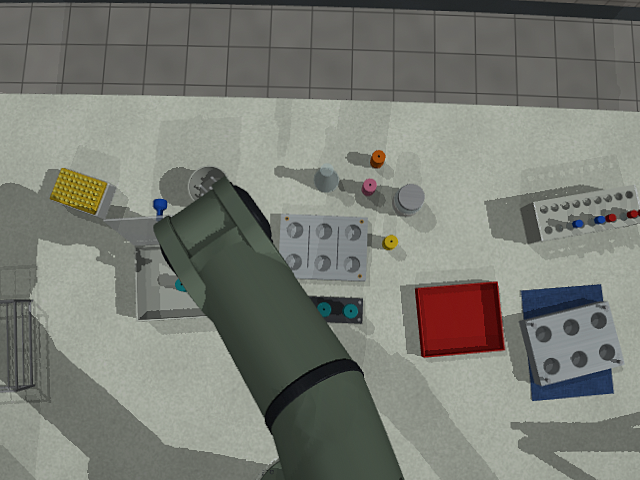

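The top view shows the tray knocked to (460,319), now measured at (449,−335) mm. The sound cup is in the box at (181,285). Next I move the two stuck cups to the tray.

```bash
cat >> r.py <<'E'
def traypose():
    c=camera('top'); r=mask(c,(0,120,60),(8,255,255)); r[:, :385]=0; r[:,520:]=0; r[:250]=0
    k=max(blobs(r,500),key=lambda m:m.sum()); ys,xs=np.nonzero(k); t=rect(pts(c,np.c_[xs,ys],32)[:,:2]); print('tray',t); return t
E
python3 - <<'E'
from r import *
T=np.array([449.8,-334.4]); a=np.radians(6.3); n=np.array([-np.sin(a),np.cos(a)])
for xy,o in (((462.6,-76.5),-36),((464.2,-18.6),36)):
    pick(xy,59); print(down(T+o*n,27.5,ang=a,guard=6,near=12)[0]); release()
movel(P((560,120),250),max_speed=250); wait(.2)
traypose(); c=camera('scene'); cv2.imwrite('pics/s4.png',c['image'])
E
```

```text
clamped t 44.3 p [462.6 -76.6  59.1] F [-0.4 -0.9  3.7] gap 30.3 gf 59.0
lifted t 45.0 p [462.2 -76.6 149.4] F [-0.2 -0.2 -1.1] gap 30.0 gf 59.3
above t 46.2 p [ 454.4 -368.5  149.7] F [-0.3 -0.3 -0.8] gap 29.8 gf 59.3
down hit=True t 47.5 p [ 453.8 -370.3   29.4] F [-1.6  1.5  6.2] gap 29.9 gf 59.7
True
released t 48.8 p [ 453.  -370.1  149.1] F [-0.   0.8 -0.2] gap 85.4 gf 0.0
clamped t 51.6 p [464.2 -18.6  59.1] F [-2.  -1.1  5.8] gap 30.7 gf 58.8
lifted t 52.3 p [463.9 -18.8 149.4] F [ 0.1  0.3 -1.3] gap 30.9 gf 59.3
above t 53.4 p [ 446.4 -297.1  149.8] F [ 0.4  0.3 -1.3] gap 30.5 gf 59.3
down hit=True t 54.7 p [ 445.9 -299.    29.1] F [-0.4 -0.8  2.5] gap 30.5 gf 59.0
True
released t 56.0 p [ 445.2 -298.8  149.1] F [-0.8 -0.2 -0.7] gap 85.8 gf 0.0
tray [ 449.2 -334.8  159.3  191.     6.3]
```

View pics/s4.png

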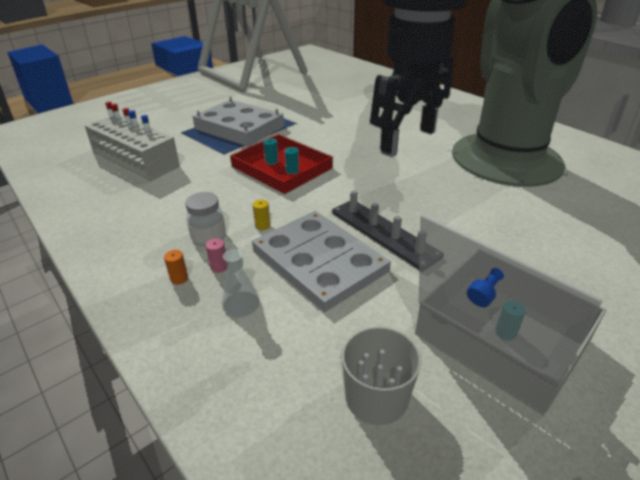

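Both rejects stand in the tray at (271,151) and (291,160), and the sound cup stands in the box at (510,320). Now I close the lid, pushing its outer face from behind with closed fingers, off to one side of the knob.

```bash
python3 - <<'E'
from r import *
clamp()
e=np.array([np.cos(BA),np.sin(BA)]); n=np.array([-e[1],e[0]])
H=np.array([520.2,305.8])+85*e-50*n
def tcp(th,r,off): 
    p=H+e*(-r*np.cos(th)+off*np.sin(th)); return P(p,68+r*np.sin(th)+off*np.cos(th))
p=tcp(1.85,140,65); p0=p.copy(); p0[2]=330
movep(p0,orient(p0,BA+np.pi/2)); st('behind'); print('guard',movel(p,guard=10))
for th in np.arange(1.75,-0.01,-0.175):
    h=movel(tcp(th,140,4+11*np.sin(th)),guard=15,max_speed=100); s=st((round(th,2),h))
    if h and th>0.1: print('blocked'); break
E
```

```text
behind t 60.3 p [710.  273.2 330. ] F [ 0.4 -0.2 -0.6] gap -0.2 gf 0.0
guard False
(np.float64(1.75), False) t 62.2 p [649.4 267.5 203.1] F [-0.5  0.2 -0.1] gap -0.1 gf 0.0
(np.float64(1.58), False) t 62.6 p [625.6 265.4 208. ] F [ 0.8 -0.9 -0. ] gap -0.3 gf 0.0
(np.float64(1.4), False) t 63.0 p [601.  263.  208.5] F [ 0.1  0.1 -0.8] gap 0.0 gf 0.0
(np.float64(1.22), False) t 63.4 p [576.4 260.7 204.7] F [ 0.8 -0.1  1. ] gap -0.1 gf 0.0
(np.float64(1.05), False) t 63.8 p [552.6 258.5 196.4] F [ 0.6 -0.6  0.4] gap 0.1 gf 0.0
(np.float64(0.87), False) t 64.2 p [530.4 256.5 183.7] F [ 0.7 -0.3 -0.1] gap 0.2 gf 0.0
(np.float64(0.7), False) t 64.6 p [510.6 254.7 167. ] F [ 0.5 -0.4  0.2] gap 0.1 gf 0.0
(np.float64(0.52), False) t 65.0 p [494.  253.2 146.7] F [ 0.2  0.1 -0. ] gap -0.1 gf 0.0
(np.float64(0.35), False) t 65.5 p [481.4 252.  123.5] F [ 0.8 -0.5  1.3] gap -0.5 gf 0.0
(np.float64(0.17), False) t 65.9 p [473.2 251.2  98.1] F [ 1.  -0.5  0.2] gap -0.4 gf 0.0
(np.float64(-0.0), True) t 66.2 p [471.  251.2  73.2] F [-3.3 -5.8 24.6] gap -0.3 gf 12.1
```

```bash
python3 - <<'E'
from r import *
p=read_state()['eef_pos']; movel(P(p,250)); movep(P((560,-60),300),orient(P((560,-60),300),GA)); open_gripper(); wait(.3)
c=camera('scene'); cv2.imwrite('pics/s5.png',c['image']); Q=cloud(c)
for k in blobs(mask(c,(105,150,50),(130,255,255)),30): print(np.argwhere(k).mean(0).round(0),np.nanmedian(Q[k],0).round(1),np.nanmax(Q[k][:,2]).round(1))
st()
E
```

```text
[ 54. 178.] [    9.6 -1813.9  -108.5] -73.4
[77. 41.] [  667.8 -1763.9   -57.9] 22.8
[268. 537.] [470.5 302.4 113.2] 118.3
 t 69.9 p [560. -60. 300.] F [-0.8  0.1  0.3] gap 85.6 gf 0.0
```

View pics/s5.png

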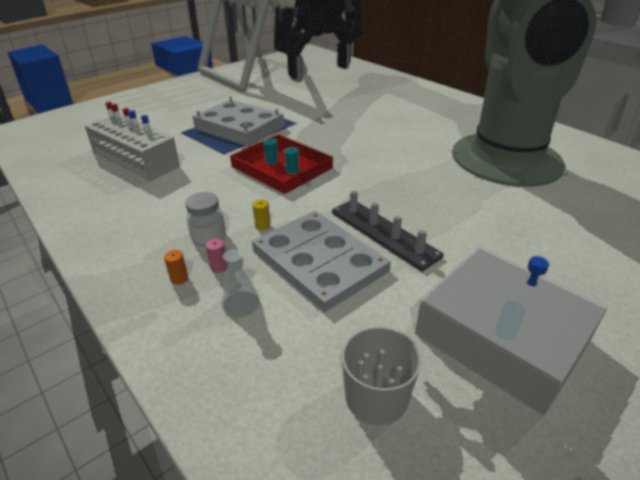

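The lid looks shut in the picture, but the knob, at (537,268), reads a few mm high. I press once more near the front edge and measure the lid plane.

```bash
python3 - <<'E'
from r import *
e=np.array([np.cos(BA),np.sin(BA)]); n=np.array([-e[1],e[0]]); B=np.array([520.2,305.8])
def lid(t):
    for nm in('scene','top'):
        c=camera(nm);Q=cloud(c); d=(Q[...,:2]-B); u=d@e; v=d@n
        print(t,nm,[(x0,np.round(np.nanmedian(Q[(abs(u-x0)<8)&(abs(abs(v)-60)<25)&(Q[...,2]>40)&(Q[...,2]<100)][:,2]),1)) for x0 in(-75,-40,0,40,75)])
        for k in blobs(mask(c,(105,150,50),(130,255,255)),20):
            m=np.nanmedian(Q[k],0)
            if abs(m[0]-470)<40 and m[1]>200: print('knob',m.round(1))
lid('before'); clamp()
q=B-68*e-50*n
movep(P(q,200),orient(P(q,200),BA+np.pi/2)); movel(P(q,85))
for z in(60,):
    print(movel(P(q,z),guard=15,max_speed=25)); st('press')
movel(P(q,220)); movep(P((560,-60),300),orient(P((560,-60),300),GA)); wait(.3); lid('after'); traypose(); st()
E
```

```text
before scene [(-75, np.float64(73.2)), (-40, np.float64(73.3)), (0, np.float64(73.5)), (40, np.float64(73.5)), (75, np.float64(72.9))]
knob [470.5 302.7 113.3]
before top [(-75, np.float64(72.9)), (-40, np.float64(73.3)), (0, np.float64(73.3)), (40, np.float64(73.3)), (75, np.float64(73.2))]
knob [463.4 298.4 116.2]
True
press t 73.5 p [457.3 249.7  73.2] F [-3.3 -4.3 20.4] gap 0.0 gf 9.9
after scene [(-75, np.float64(73.3)), (-40, np.float64(73.4)), (0, np.float64(73.4)), (40, np.float64(73.6)), (75, np.float64(72.9))]
knob [471.1 302.4 113.6]
after top [(-75, np.float64(72.9)), (-40, np.float64(73.2)), (0, np.float64(73.1)), (40, np.float64(73.2)), (75, np.float64(73.0))]
knob [462.7 298.2 115.8]
tray [ 452.7 -368.4  159.7  123.5    6.4]
 t 76.4 p [560.  -59.8 299.9] F [ 0.7 -0.9 -0.2] gap 0.3 gf 0.0
```

The lid is flat at 73 mm along its whole length, so it is shut. The odd last tray reading is the arm covering part of the tray. Handing in.

```bash
python3 -c "
from workcell import *
print(finish_job())"
```

```text
the job is handed in; nothing more can be done
None
```

The job is handed in: all three adapters were on gauge pins together, the one sound adapter now stands in the clean box, the two that stuck part-way are in the reject tray, and the lid is shut.

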